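# Lean the washed slide rail in the draining stand

## Robot

A 6-joint arm with a two-finger parallel gripper is mounted at the origin on the work surface. World frame = base frame: x ahead of the robot, y to its left, z up, the work surface at z = 0. Lengths are in mm, angles in rad, forces in N, time in s.
With the tool pointing down it reaches from about 300 to 775 mm from the base axis. Payload 14.6 kg.
Tool frame: the origin (TCP) lies between the finger pads; the fingertips stand 11 mm ahead of it and the grasp point (between the pads) lies 8 mm behind it; z points along the fingers, y is the direction in which the jaws open and shut (so a half turn about z gives the same grasp; the last joint's range is limited). The gripper opens to 94 mm and grips with 3 to 60 N. Pads are 16 mm wide; open, the fingers measure 119 mm over their backs; the gripper's body (75 mm by 177 mm) begins 78 mm behind the grasp point.
Start: joints at [1.186, 0.3, 1.521, -0, 1.321, -0.067], TCP at [171.86, 522.45, 216.446] pointing down, gripper open.
Joint ranges: [-3.03, 3.03], [-0.79, 2.21], [0.23, 2.52], [-1.04, 4.18], [0, 3.07], [-2.55, 2.55]. Speed limits (rad/s): [2.22, 2.22, 2.57, 3.14, 3.14, 3.14].

## Interface

Orientations are given as [roll, pitch, yaw] about the fixed x, y, z axes, in that order (R = Rz(yaw) Ry(pitch) Rx(roll)).
In Python, from cell import * gives the robot as it stands.
- The arm moves only by the tool arm_command, never from a script. Its argument "deltas" is a list of rows, each an object with "xyz": the shift along the world's x, y, z in m, a list of three; "turn": the turn, a rotation vector about the world's x, y, z in rad, a list of three. A call has 1 to 12 rows; each row shifts and turns the commanded pose from where the row before left it; what a row does not reach is not made up. A row lasts 1/8 s, in which the tool goes at most 62.5 mm and 10.7 degrees, less where a joint would pass 70% of its speed; a pose out of reach is approached as far as the arm can. A call with a gripper value outside its range is refused whole. "gripper" is the closure, from 0 (fully open) to 1 (shut), set as the call begins (left out, the last holds). The fingers move at their own pace and stop on an object; "force" is the grip in N (left out, the last holds). Time passes only in rows, so rows that do not move let the fingers close. It gives the time, the measured TCP pose, the force and the opening at its end, in the units of the state.
- read_state(): the state, without advancing time (a new reading comes with each control period).
- camera(name): name is "scene" or "side" or "wrist"; returns a dict with "color" (480x640x3 uint8, red, green, blue), "fx", "fy", "cx", "cy" (pixels), "k1" (the pictures are not rectified: a ray, as slopes to the right and down, at radius r is drawn at 1 + k1 r^2 times it, then the intrinsics apply), "rvec" (rotation vector, rad) and "tvec" (3), from world to camera coordinates, as OpenCV has them; the wrist camera has in their place "mount" (4x4, takes a point from camera to tool coordinates, whose origin is the TCP and whose axes are the flange's). Camera axes: x right, y down, z forward; pixel columns grow to the right and rows downward; lengths in mm; the calibration is good to about 2 mm. A picture is of the moment at which its call begins: read the wrist's pose just before it. There is no depth.
- sign_off(): hands the job in, once; it reports no verdict.
The state is a dict: "clock": time; "joints": joint angles; "qd": joint speeds; "effort": joint torques, N m; "eef_pos": TCP position; "eef_rot": TCP orientation; "wrist_force": force on the tool from outside, world axes, zero at the start; "moment": the same for the moment, N m; "finger_gap": finger opening in mm.
Only numpy, scipy, OpenCV 4.12 (cv2) and the standard library are available. Lean on these libraries where they do the work, as an engineer would, in place of code of your own. Each camera call takes 0.05 s, during which the arm holds its last target.

## Task

Take the longer of the two slotted slide rails off the mat and lean it in the draining stand to drip dry: rubber foot down on the tray and against the stop bar, other end resting against the splash panel, near the middle of the stand and straight up the panel. Lower it into place rather than dropping it: let go only when it stands leaning there. Leave the short rail, the jar and the slide box where they are.

Things in the scene. Friction and masses are not known exactly. Their poses are not given: they have to be found in the camera images.
- rail_mid (a point): centre (half-way along, half-way up) of the long slide rail: aluminium bar 280 x 30 wide x 24 high (mm), dark slots across its top except the middle 50 mm, black rubber cap 20 mm long, flush, on its foot end. x runs along it from foot to head, z out of the slotted face. Starts flat, slots up, foot end towards the robot, underside at z = 3 mm on a 3 mm fabric mat. 0.2 to 0.45 kg
- rail_foot (a point): centre of the end face of the long rail at its rubber foot, 140 mm from rail_mid along -x of the rail; axes as rail_mid
- rail_head (a point): centre of the end face of the long rail's other end, 140 mm from rail_mid along +x of the rail; axes as rail_mid
- stand: draining stand, fixed, left or right of the mat: steel tray 180 mm wide, floor top at z = 8 mm, rims 6 mm high along its two sides. Origin on the bench under the tray's middle; x points from stop bar to splash panel, y along the panel, z up. With its foot at the stop the long rail leans at about 38 degrees
- stop (a point): the dark steel stop bar along the near edge of the tray: this point is on the middle of its inner face (towards the panel), at the tray floor, 117.5 mm from the stand's origin along -x. The bar stands 24 mm above the tray floor, is 20 mm thick and as wide as the tray; axes as the stand
- panel (a point): the upright clear plastic splash panel in a steel frame along the far edge of the tray: this point is on the middle of its face towards the stop, at the tray floor, 117.5 mm from the stand's origin along +x (235 mm from the stop's face). Its top is at z = 205 mm, it is as wide as the tray; axes as the stand
- short_mid (a point): centre of the short slide rail (180 x 30 x 24 mm, otherwise like the long one; too short to reach the panel from the stop), lying about parallel to the long rail on the mat, about 140 mm from it, on either side; to be left alone
- jar: closed amber glass jar, 64 mm across and 120 mm high, beyond the mat and the stand; origin at the centre of its underside; to be left alone
- slidebox: closed grey slide box 80 x 130 x 35 mm, lying beyond the mat and the stand; origin at the centre of its underside; to be left alone
- rail: the long rail's body (see rail_mid): origin at the centre of its underside, 12 mm below rail_mid; same axes

How it is judged (in metres and radians):
On the way:
1. the long rail stands on the tray, foot at the stop and head at the panel, while the gripper still holds or touches it (x of rail_foot in the frame of stand between -0.125 and -0.085 m and z of rail_foot in the frame of stand between 0 and 0.026 m and x of rail_head in the frame of stand between 0.088 and 0.125 m and contact force between rail and the fingers above 0.3 N), for 0.1 s.
At the end, for the whole second after the job is handed in: The long rail is released and still, leaning at 30 to 47 degrees: its rubber foot on the tray within about 12 mm of touching the stop, its head within about 12 mm of touching the panel, both ends within 45 mm of the stand's middle line (x of rail_foot in the frame of stand between -0.122 and -0.097 m and z of rail_foot in the frame of stand between 0.008 and 0.03 m and y of rail_foot in the frame of stand between -0.045 and 0.045 m and x of rail_head in the frame of stand between 0.097 and 0.122 m and z of rail_head in the frame of stand between 0.15 and 0.22 m and y of rail_head in the frame of stand between -0.045 and 0.045 m and angle between rail_mid's own x axis and vertical between 0.75 and 1.05 rad and linear speed of rail below 0.02 m/s and angular speed of rail below 0.1 rad/s and contact force between rail and stand above 0.5 N).
It fails at once if the short rail is moved by more than 30 mm (distance of short_mid from where it was at the start of the episode above 0.03 m).
It fails at once if the jar is moved by more than 30 mm or tipped (distance of jar from where it was at the start of the episode above 0.03 m or angle between jar's own z axis and vertical above 0.35 rad).
It fails at once if the slide box is moved by more than 30 mm (distance of slidebox from where it was at the start of the episode above 0.03 m).
It also fails if it takes over 48 s, if anything falls off the work surface, if the arm or the gripper's body presses on something with over 40 N, if the wrist force passes 120 N, or if a joint passes its speed limit or range.

## Working session

There is one attempt and no reset: what is moved stays moved. The work goes in short steps, Python scripts to look and compute and a tool call to move; the robot and the scene stay as the last step left them, time stands still between calls to the robot, and variables do not carry over. Pictures are saved under pics/ and viewed, and the job is handed in when it is done.

Besides the shell and the picture viewer there is one more tool, called after "Call:" in YAML: its name, and indented under it one key for each argument. arm_command: Moves the arm, as the interface text tells. Its arguments: {"type":"object","properties":{"deltas":{"type":"array","items":{"type":"object","properties":{"xyz":{"type":"array","items":{"type":"number"}},"turn":{"type":"array","items":{"type":"number"}}}}},"gripper":{"type":"number"},"force":{"type":"number"}},"required":["deltas"]}

```bash
mkdir -p pics; ls; python3 - <<'E'
from cell import *
import cv2
s=read_state();print(s)
for n in("scene","side","wrist"):
    c=camera(n);cv2.imwrite(f"pics/{n}0.png",c["color"][:,:,::-1]);print(n,{k:v for k,v in c.items() if k!="color"})
E
```

```text
pics
{'clock': 0.0, 'joints': array([ 1.18640078e+00,  3.00458012e-01,  1.52155766e+00,  1.73475206e-05,
        1.32070923e+00, -6.65983197e-02]), 'qd': array([ 0.00030691, -0.00054109,  0.0003618 , -0.00203297, -0.00072307,
        0.00013484]), 'effort': array([ 1.86641641e-04, -5.31804943e+01, -3.52735984e+01,  7.08134053e-02,
        2.44095846e-02, -1.30118678e-04]), 'eef_pos': array([171.76763529, 522.2343988 , 215.90341344]), 'eef_rot': array([-3.14046404e+00, -9.21155467e-05,  2.82379108e+00]), 'wrist_force': array([0.33933757, 0.42211691, 0.03218601]), 'moment': array([ 0.02613299, -0.01959707,  0.04320086]), 'finger_gap': 93.83417814461244}
scene {'fx': 510.78586553079344, 'fy': 510.78586553079344, 'cx': 314.6617069188761, 'cy': 237.91641870688696, 'k1': -0.04226222303612643, 'rvec': array([ 1.92700191,  1.73941528, -0.58009131]), 'tvec': array([ -74.78691576, -401.42598149, 1214.18918868])}
side {'fx': 524.8657796732705, 'fy': 524.8657796732705, 'cx': 319.09981957497274, 'cy': 235.1963556634133, 'k1': -0.030755220210415983, 'rvec': array([ 2.26158225, -0.0657379 ,  0.05723081]), 'tvec': array([-549.00068342,   59.68246902,  866.11762043])}
wrist {'fx': 394.4720803569556, 'fy': 394.4720803569556, 'cx': 317.2347646638546, 'cy': 239.7205370413967, 'k1': -0.07957090334389, 'mount': array([[-6.65504332e-04, -9.62928611e-01, -2.69755534e-01,
         7.81129036e+01],
       [ 9.99999697e-01, -7.49997068e-04,  2.10151403e-04,
        -7.96943914e-01],
       [-4.04676658e-04, -2.69755312e-01,  9.62928818e-01,
        -1.68633269e+02],
       [ 0.00000000e+00,  0.00000000e+00,  0.00000000e+00,
         1.00000000e+00]])}
```

View pics/scene0.png

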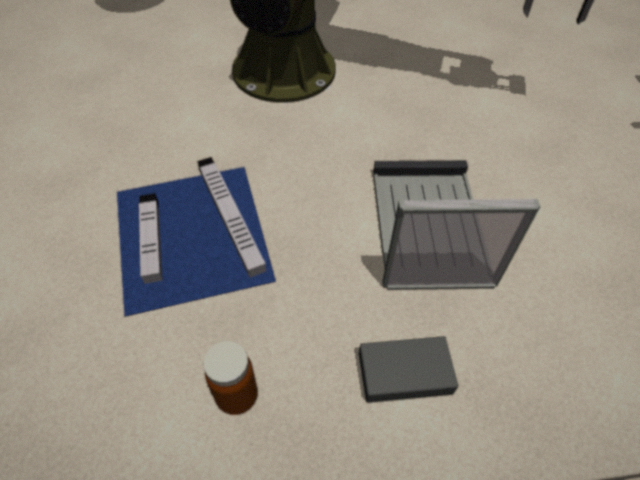

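View pics/side0.png

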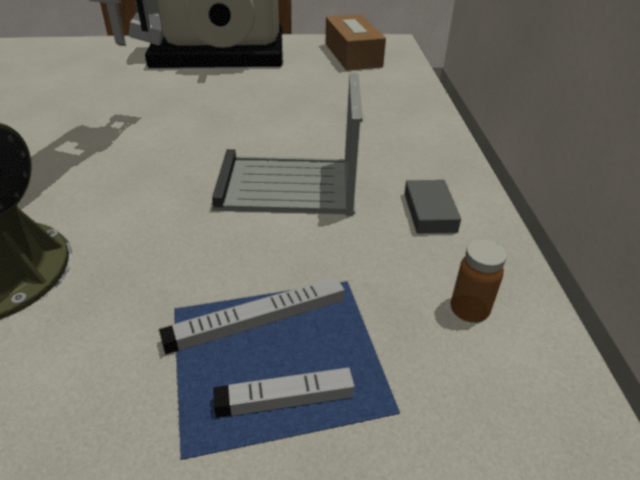

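View pics/wrist0.png

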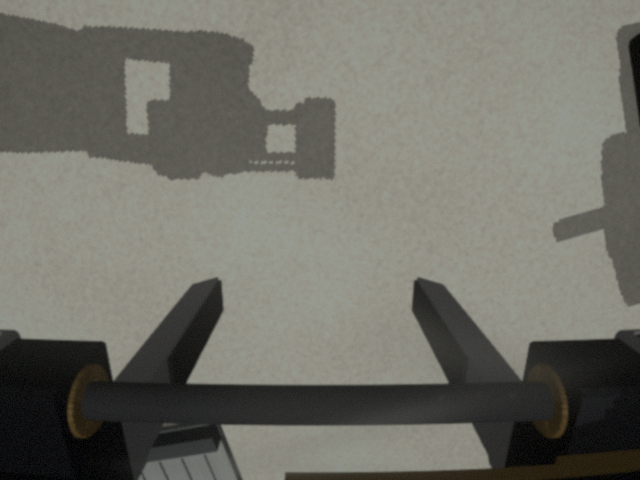

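The scene picture shows the long rail with its foot at about (206,161) and head at (256,268). The short rail is to its left at x≈148. The stand is at right: stop bar at (420,167), panel at about (460,245). The jar (230,375) and slide box (408,368) lie beyond. The side view agrees with this. Next I'll measure.

```bash
cat > h.py <<'E'
from cell import *
import cv2, numpy as np
from scipy.spatial.transform import Rotation as Ro
def RT(c,state=None):
    if "mount" in c:
        T=np.eye(4);T[:3,:3]=Ro.from_euler('xyz',state["eef_rot"]).as_matrix();T[:3,3]=state["eef_pos"]
        W=np.linalg.inv(T@c["mount"]);return W[:3,:3],W[:3,3]
    return cv2.Rodrigues(np.array(c["rvec"]))[0],np.array(c["tvec"])
def K(c): return np.array([[c["fx"],0,c["cx"]],[0,c["fy"],c["cy"]],[0,0,1.]]),np.array([c["k1"],0,0,0.])
def rays(c,px,state=None):
    R,t=RT(c,state);k,d=K(c)
    n=cv2.undistortPoints(np.array(px,float).reshape(-1,1,2),k,d).reshape(-1,2)
    D=np.c_[n,np.ones(len(n))]@R; return -R.T@t,D
def onz(c,px,z,state=None):
    o,D=rays(c,px,state); z=np.broadcast_to(z,len(D)); return o+D*((z-o[2])/D[:,2])[:,None]
def proj(c,P,state=None):
    R,t=RT(c,state);k,d=K(c)
    return cv2.projectPoints(np.array(P,float).reshape(-1,3),cv2.Rodrigues(R)[0],t.astype(float),k,d)[0].reshape(-1,2)
E
python3 - <<'E'
from h import *
for n,(x,y,w,h) in dict(scene=(100,140,200,190),side=(140,260,280,200)).items():
    im=cv2.imread(f"pics/{n}0.png")[y:y+h,x:x+w]
    cv2.imwrite(f"pics/{n}_rail.png",cv2.resize(im,None,fx=800/w if w>200 else 3,fy=800/w if w>200 else 3,interpolation=cv2.INTER_CUBIC))
im=cv2.imread("pics/scene0.png")[150:300,365:545];cv2.imwrite("pics/scene_st.png",cv2.resize(im,None,fx=4,fy=4,interpolation=cv2.INTER_CUBIC)[:600])
im=cv2.imread("pics/side0.png")[65:220,200:370];cv2.imwrite("pics/side_st.png",cv2.resize(im,None,fx=3.8,fy=3.8,interpolation=cv2.INTER_CUBIC)[:600])
# rail masks
for n in("scene","side"):
    im=cv2.imread(f"pics/{n}0.png");hsv=cv2.cvtColor(im,cv2.COLOR_BGR2HSV)
    blue=((hsv[...,0]>100)&(hsv[...,0]<130)&(hsv[...,1]>120)).astype(np.uint8)
    cs,_=cv2.findContours(blue,cv2.RETR_EXTERNAL,cv2.CHAIN_APPROX_SIMPLE);c=max(cs,key=cv2.contourArea)
    hull=cv2.convexHull(c);m=np.zeros_like(blue);cv2.fillPoly(m,[hull],1)
    ob=cv2.morphologyEx(m&(1-blue),cv2.MORPH_OPEN,np.ones((3,3)))
    cs,_=cv2.findContours(ob,cv2.RETR_EXTERNAL,cv2.CHAIN_APPROX_SIMPLE)
    for c in cs:
        if cv2.contourArea(c)>300: print(n,cv2.contourArea(c),cv2.boxPoints(cv2.minAreaRect(c)).tolist())
    print(n,"mat",cv2.approxPolyDP(hull,6,True).reshape(-1,2).tolist())
E
```

```text
scene 1813.0 [[136.6274871826172, 194.33447265625], [159.75453186035156, 193.65426635742188], [162.3716583251953, 282.6361083984375], [139.24461364746094, 283.3163146972656]]
scene 2206.0 [[200.9386749267578, 176.44715881347656], [221.0156707763672, 166.9562225341797], [269.47503662109375, 269.46636962890625], [249.3980255126953, 278.957275390625]]
scene mat [[243, 169], [273, 280], [126, 314], [118, 194]]
side mat [[210, 400], [216, 424], [206, 417]]
```

View pics/scene_rail.png

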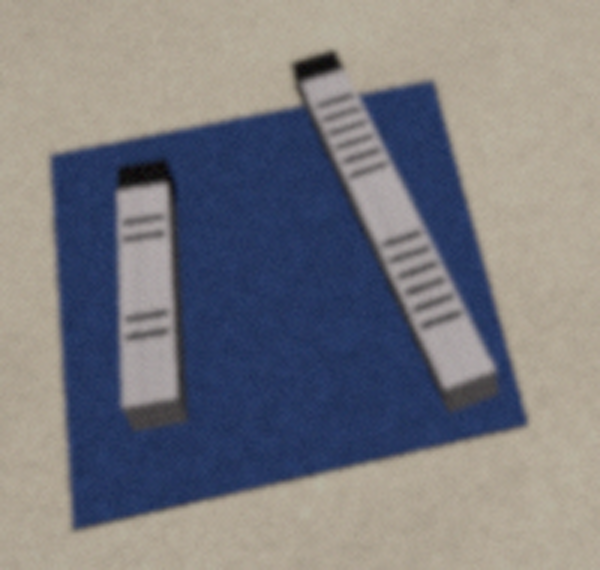

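View pics/scene_st.png

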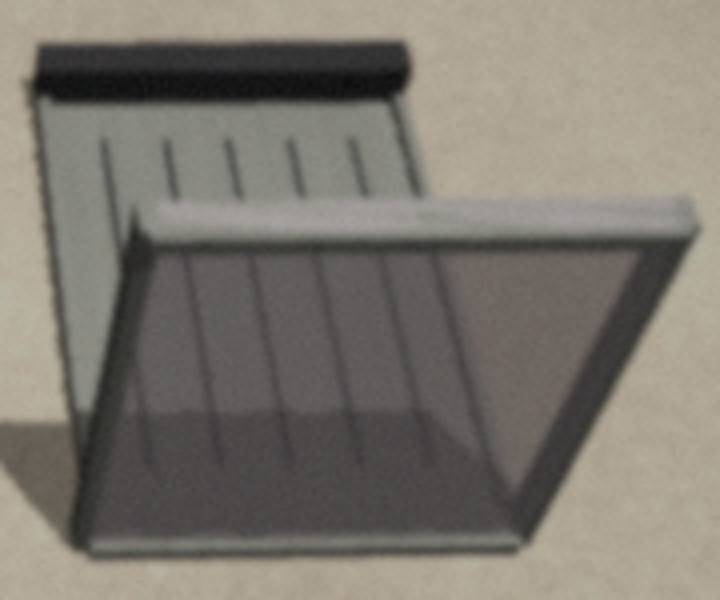

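View pics/side_st.png

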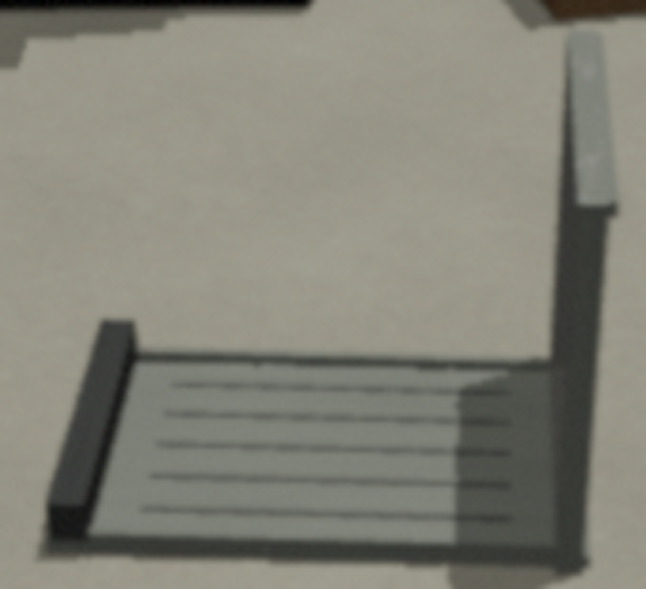

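View pics/side_rail.png

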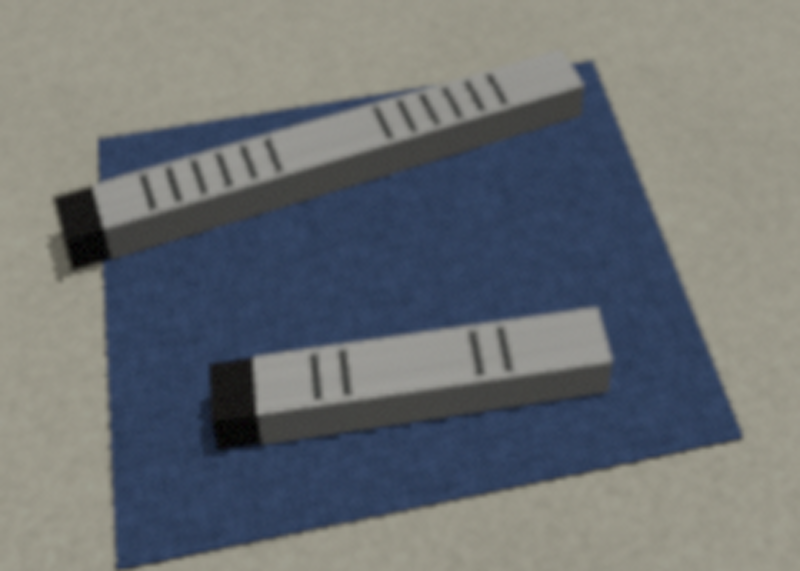

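```bash
python3 - <<'E'
from h import *
S=camera("scene");D=camera("side")
f=lambda a,s,o:(np.array(a,float)+.5)/s-.5+np.array(o)
np.set_printoptions(precision=1,suppress=True)
def show(n,P):print(n);print(P)
show("rail scene ff fr hl hr",onz(S,f([(293,64),(335,52),(445,392),(495,374)],3,(100,140)),27))
show("rail side",onz(D,f([(55,197),(68,236),(560,55),(583,88)],800/280,(140,260)),27))
show("stop scene: outer top L,R z32; inner foot z8",onz(S,f([(38,45),(405,42),(45,102),(400,103)],4,(365,150)),[32,32,8,8]))
show("panel bottom outer z0; top inner z205 L,R; top outer",onz(S,f([(75,548),(520,548),(135,205),(690,200),(140,240),(690,235)],4,(365,150)),[0,0,205,205,205,205]))
show("stop side top: outer near,inner near, inner far, outer far",onz(D,f([(50,503),(88,505),(135,322),(103,320)],3.8,(200,65)),32))
show("panel side top: far in, far out, near in, near out",onz(D,f([(570,33),(600,33),(575,208),(613,208)],3.8,(200,65)),205))
E
```

```text
rail scene ff fr hl hr
[[ 320.  -187.2   27. ]
 [ 311.6 -160.3   27. ]
 [ 584.4  -95.6   27. ]
 [ 575.3  -67.9   27. ]]
rail side
[[ 310.3 -161.5   27. ]
 [ 320.6 -186.6   27. ]
 [ 571.2  -72.7   27. ]
 [ 581.3  -98.6   27. ]]
stop scene: outer top L,R z32; inner foot z8
[[358.9 152.9  32. ]
 [373.8 331.   32. ]
 [374.  156.    8. ]
 [391.4 329.2   8. ]]
panel bottom outer z0; top inner z205 L,R; top outer
[[621.4 125.4   0. ]
 [640.6 311.2   0. ]
 [612.  124.5 205. ]
 [628.3 315.3 205. ]
 [627.5 123.  205. ]
 [643.6 309.4 205. ]]
stop side top: outer near,inner near, inner far, outer far
[[359.6 151.8  32. ]
 [378.4 149.4  32. ]
 [391.6 325.9  32. ]
 [373.5 328.8  32. ]]
panel side top: far in, far out, near in, near out
[[626.6 310.5 205. ]
 [642.  310.2 205. ]
 [607.2 119.5 205. ]
 [623.8 119.  205. ]]
```

Both cameras agree. The rail's mid is at about (447,-129), with yaw 0.331 and a measured length of 277 mm. The stop's mid is at about (385.5,239.5), the panel at (619.5,219.5), and the stand's yaw is about -0.085. I'll move above the rail.

Call:
arm_command:
  deltas:
    - {"xyz":[0.0225,-0.053,0],"turn":[0,0,0.054]}
    - {"xyz":[0.0225,-0.053,0],"turn":[0,0,0.054]}
    - {"xyz":[0.0225,-0.053,0],"turn":[0,0,0.054]}
    - {"xyz":[0.0225,-0.053,0],"turn":[0,0,0.054]}
    - {"xyz":[0.0225,-0.053,0],"turn":[0,0,0.054]}
    - {"xyz":[0.0225,-0.053,0],"turn":[0,0,0.054]}
    - {"xyz":[0.0225,-0.053,-0.01],"turn":[0,0,0.054]}
    - {"xyz":[0.0225,-0.053,-0.01],"turn":[0,0,0.054]}
    - {"xyz":[0.0225,-0.053,-0.01],"turn":[0,0,0.054]}
    - {"xyz":[0.0225,-0.053,-0.01],"turn":[0,0,0.054]}
    - {"xyz":[0.0225,-0.053,-0.01],"turn":[0,0,0.054]}
    - {"xyz":[0.0225,-0.053,-0.01],"turn":[0,0,0.054]}
  gripper: 0

```text
clock: 1.75
eef_pos: [442.3, -115.6, 156.2]
eef_rot: [-3.141, 0.0, -2.81]
wrist_force: [0.5, 0.8, 0.3]
finger_gap: 94.5
```

Call:
arm_command:
  deltas:
    - {"xyz":[0,0,0]}
    - {"xyz":[0,0,0]}

```text
validation failed for argument at $.de...
```

```bash
python3 - <<'E'
from h import *
np.set_printoptions(precision=3,suppress=True)
s=read_state();c=camera("wrist");cv2.imwrite("pics/wrist1.png",c["color"][:,:,::-1])
print(s["eef_pos"],s["eef_rot"],s["joints"])
E
```

```text
[ 442.339 -115.601  156.243] [-3.141  0.    -2.81 ] [-0.336  0.157  1.846  0.     1.139 -2.238]
```

View pics/wrist1.png

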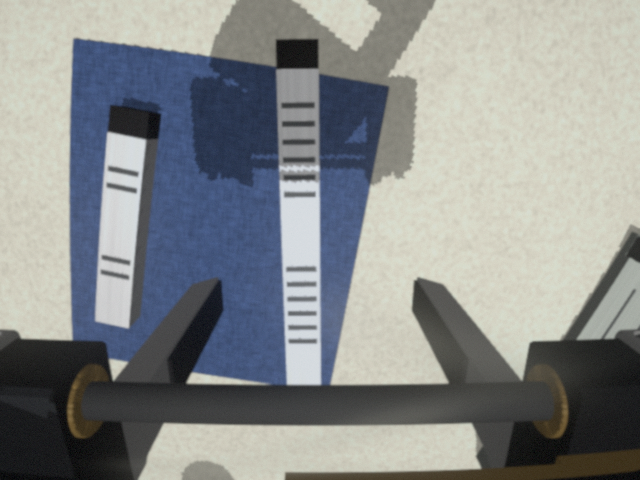

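The wrist picture shows the rail running straight up the image, with its foot cap at (297,54) and its slots from y=105 to 340. The short rail is clear to the left. I'll refine the position from this view.

```bash
python3 - <<'E'
from h import *
np.set_printoptions(precision=2,suppress=True)
s=read_state();c=camera("wrist");g=cv2.cvtColor(c["color"],cv2.COLOR_RGB2GRAY)
hsv=cv2.cvtColor(c["color"],cv2.COLOR_RGB2HSV)
# rail edges per row: low saturation between blue
L=[];Rr=[]
for y in range(205,262,4):
    row=(hsv[y,:,1]<60)&(g[y]>150)
    x=np.arange(640);x=x[(x>260)&(x<345)&row]
    L.append((x.min()-.5,y));Rr.append((x.max()+.5,y))
PL=onz(c,L,27,s);PR=onz(c,Rr,27,s);m=(PL+PR)/2
print("width",np.linalg.norm(PR-PL,axis=1).mean())
v=cv2.fitLine(m[:,:2].astype(np.float32),cv2.DIST_L2,0,.01,.01).ravel();print(v,np.arctan(v[1]/v[0]))
print("foot",onz(c,[(276,40),(318,40)],27,s),"mid slots",onz(c,[(300,194),(301,269)],27,s))
print(proj(c,[(315.6,-173.9,27),(446.8,-128.8,27)],s))
print(s["eef_pos"])
E
```

```text
width 30.526231356938986
[   0.94    0.33  445.92 -129.52] 0.3380766
foot [[ 320.65 -193.77   27.  ]
 [ 311.22 -166.04   27.  ]] mid slots [[ 418.29 -143.5    27.  ]
 [ 475.16 -123.79   27.  ]]
[[305.3   42.41]
 [306.38 234.53]]
[ 443.57 -119.97  154.88]
```

Call:
arm_command:
  deltas:
    - {"xyz":[0,0,0],"turn":[0,0,0]}
    - {"xyz":[0,0,0],"turn":[0,0,0]}

```text
clock: 2.1
eef_pos: [441.7, -112.6, 156.8]
eef_rot: [-3.141, 0.0, -2.811]
wrist_force: [-0.4, 0.5, -0.2]
finger_gap: 94.1
```

```bash
python3 - <<'E'
from h import *
np.set_printoptions(precision=2,suppress=True)
s=read_state();c=camera("wrist");g=cv2.cvtColor(c["color"],cv2.COLOR_RGB2GRAY);cv2.imwrite("pics/wrist2.png",c["color"][:,:,::-1])
hsv=cv2.cvtColor(c["color"],cv2.COLOR_RGB2HSV)
L=[];Rr=[]
for y in range(205,262,4):
    row=(hsv[y,:,1]<60)&(g[y]>150)
    x=np.arange(640);x=x[(x>260)&(x<345)&row]
    if len(x): L.append((x.min()-.5,y));Rr.append((x.max()+.5,y))
PL=onz(c,L,27,s);PR=onz(c,Rr,27,s);m=(PL+PR)/2
print("width",np.linalg.norm(PR-PL,axis=1).mean())
v=cv2.fitLine(m[:,:2].astype(np.float32),cv2.DIST_L2,0,.01,.01).ravel();print(v,np.arctan(v[1]/v[0]))
col=int(np.mean([l[0] for l in L])+18);p=g[90:350,col-6:col+7].mean(1)
print("slots",[y+90 for y in range(2,258) if p[y]<p[y-1] and p[y]<=p[y+1] and p[y]<p[max(0,y-6):y+7].mean()-15],col)
print(s["eef_pos"],s["eef_rot"])
E
```

```text
width 30.47325338410271
[   0.94    0.33  447.1  -129.12] 0.34080532
slots [104, 123, 141, 159, 176, 194, 268, 283, 298, 312, 326, 340] 294
[ 441.72 -112.65  156.76] [-3.14  0.   -2.81]
```

```bash
python3 - <<'E'
from h import *
s=read_state();c=camera("wrist")
P=onz(c,[(300,y) for y in(104, 123, 141, 159, 176, 194, 268, 283, 298, 312, 326, 340)],27,s)
print(P[:,:2].round(1), P.mean(0),(P[5]+P[6])/2)
E
```

```text
[[ 354.5 -156.7]
 [ 367.2 -152.5]
 [ 379.5 -148.4]
 [ 391.9 -144.3]
 [ 404.  -140.3]
 [ 416.9 -136. ]
 [ 473.7 -117.2]
 [ 486.  -113.2]
 [ 498.5 -109.1]
 [ 510.6 -105.1]
 [ 522.9 -101.1]
 [ 535.5  -96.9]] [ 445.10232282 -126.73014503   27.        ] [ 445.31165769 -126.62128192   27.        ]
```

Call:
arm_command:
  deltas:
    - {"xyz":[0.0046,-0.0166,-0.03],"turn":[0,0,0.005]}
    - {"xyz":[0,0,-0.04],"turn":[0,0,0]}
    - {"xyz":[0,0,-0.03],"turn":[0,0,0]}
    - {"xyz":[0,0,-0.02],"turn":[0,0,0]}
    - {"xyz":[0,0,-0.012],"turn":[0,0,0]}
    - {"xyz":[0,0,-0.0085],"turn":[0,0,0]}
    - {"xyz":[0,0,0],"turn":[0,0,0]}
    - {"xyz":[0,0,0],"turn":[0,0,0]}
    - {"xyz":[0,0,0],"turn":[0,0,0]}

```text
clock: 3.32
eef_pos: [446.7, -130.3, 16.5]
eef_rot: [-3.141, 0.001, -2.806]
wrist_force: [0.0, -0.7, 0.1]
finger_gap: 93.6
```

```bash
python3 - <<'E'
from h import *
s=read_state();c=camera("wrist");cv2.imwrite("pics/wrist3.png",c["color"][:,:,::-1]);print(s["eef_pos"],s["wrist_force"])
E
```

```text
[ 446.74222237 -130.25939196   16.45170966] [ 0.02072517 -0.73199678  0.05814992]
```

View pics/wrist3.png

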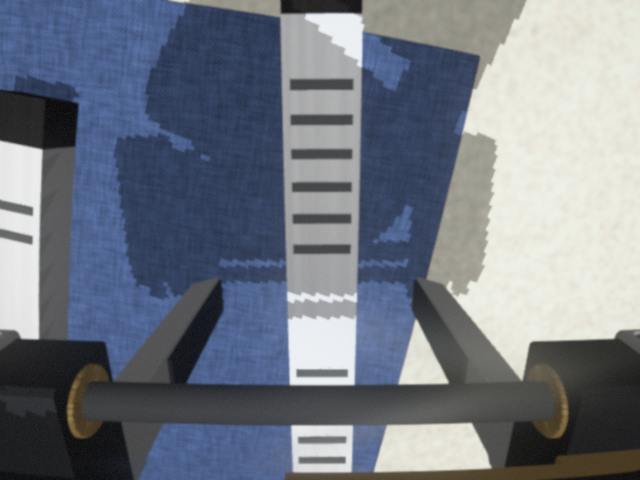

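The rail is centred between the fingers, at x≈322 against a finger midpoint of about 318. I'll grip it.

Call:
arm_command:
  deltas:
    - {"xyz":[0,0,0],"turn":[0,0,0]}
    - {"xyz":[0,0,0],"turn":[0,0,0]}
    - {"xyz":[0,0,0],"turn":[0,0,0]}
    - {"xyz":[0,0,0],"turn":[0,0,0]}
    - {"xyz":[0,0,0],"turn":[0,0,0]}
    - {"xyz":[0,0,0],"turn":[0,0,0]}
    - {"xyz":[0,0,0],"turn":[0,0,0]}
    - {"xyz":[0,0,0],"turn":[0,0,0]}
  gripper: 1
  force: 40

```text
clock: 4.38
eef_pos: [446.4, -130.0, 15.9]
eef_rot: [3.141, -0.0, -2.806]
wrist_force: [-1.1, 2.0, 0.8]
finger_gap: 29.6
```

Call:
arm_command:
  deltas:
    - {"xyz":[0,0,0.01],"turn":[0,0,0]}
    - {"xyz":[0,0,0.02],"turn":[0,0,0]}
    - {"xyz":[0,0,0.03],"turn":[0,0,0]}
    - {"xyz":[0,0,0.03],"turn":[0,0,0]}
    - {"xyz":[0,0,0.03],"turn":[0,0,0]}
    - {"xyz":[0,0,0.03],"turn":[0,0,0]}
    - {"xyz":[0,0,0.03],"turn":[0,0,0]}
    - {"xyz":[0,0,0.03],"turn":[0,0,0]}
    - {"xyz":[0,0,0.02],"turn":[0,0,0]}
    - {"xyz":[0,0,0.01],"turn":[0,0,0]}
    - {"xyz":[0,0,0],"turn":[0,0,0]}
    - {"xyz":[0,0,0],"turn":[0,0,0]}

```text
clock: 5.88
eef_pos: [446.1, -130.1, 255.1]
eef_rot: [3.141, -0.001, -2.806]
wrist_force: [-0.1, -0.5, -3.4]
finger_gap: 29.8
```

```bash
python3 - <<'E'
from h import *
s=read_state();print(s)
c=camera("side");cv2.imwrite("pics/side4.png",c["color"][:,:,::-1])
E
```

```text
{'clock': 5.875, 'joints': array([-3.62466311e-01,  7.85518636e-02,  1.69308084e+00, -4.69020386e-05,
        1.37133768e+00, -2.26843597e+00]), 'qd': array([ 0.00077078,  0.00340039,  0.00065384, -0.00053099,  0.00234083,
        0.00022247]), 'effort': array([ 4.02747915e-03, -4.29949594e+01, -3.79194725e+01, -6.15724688e-02,
        6.25006459e-02,  1.47339751e-04]), 'eef_pos': array([ 446.14808662, -130.05825096,  255.10795282]), 'eef_rot': array([ 3.14074280e+00, -1.08536487e-03, -2.80640954e+00]), 'wrist_force': array([-0.10386358, -0.51518171, -3.39084334]), 'moment': array([ 0.02867262,  0.02292035, -0.01928661]), 'finger_gap': 29.83526644764072}
```

View pics/side4.png

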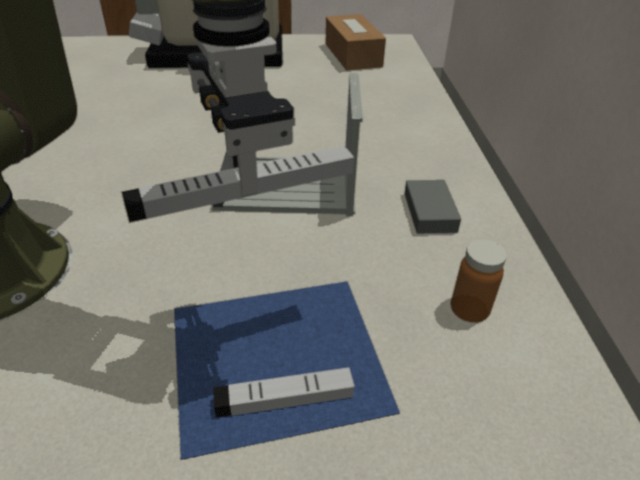

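Call:
arm_command:
  deltas:
    - {"xyz":[0.0069,0.045,0],"turn":[0,0,-0.0526]}
    - {"xyz":[0.0069,0.045,0],"turn":[0,0,-0.0526]}
    - {"xyz":[0.0069,0.045,0],"turn":[0,0,-0.0526]}
    - {"xyz":[0.0069,0.045,0],"turn":[0,0,-0.0526]}
    - {"xyz":[0.0069,0.045,0],"turn":[0,0,-0.0526]}
    - {"xyz":[0.0069,0.045,0],"turn":[0,0,-0.0526]}
    - {"xyz":[0.0069,0.045,0],"turn":[0,0,-0.0526]}
    - {"xyz":[0.0069,0.045,0],"turn":[0,0,-0.0526]}
    - {"xyz":[0,0,0],"turn":[-0.0052,-0.061,0]}
    - {"xyz":[0,0,0],"turn":[-0.0052,-0.061,0]}
    - {"xyz":[0,0,0],"turn":[-0.0052,-0.061,0]}
    - {"xyz":[0,0,0],"turn":[-0.0052,-0.061,0]}

```text
clock: 7.42
eef_pos: [501.4, 229.8, 255.1]
eef_rot: [-3.141, 0.245, 3.056]
wrist_force: [0.0, 0.2, -3.4]
finger_gap: 30.0
```

Call:
arm_command:
  deltas:
    - {"xyz":[0,0,0],"turn":[-0.0052,-0.061,0]}
    - {"xyz":[0,0,0],"turn":[-0.0052,-0.061,0]}
    - {"xyz":[0,0,0],"turn":[-0.0052,-0.061,0]}
    - {"xyz":[0,0,0],"turn":[-0.0052,-0.061,0]}
    - {"xyz":[0,0,0],"turn":[-0.0052,-0.061,0]}
    - {"xyz":[0,0,0],"turn":[-0.0052,-0.061,0]}
    - {"xyz":[0,0,0],"turn":[-0.0052,-0.061,0]}
    - {"xyz":[0,0,0],"turn":[-0.0052,-0.061,0]}
    - {"xyz":[0,0,0],"turn":[0,0,0]}
    - {"xyz":[0,0,0],"turn":[0,0,0]}
    - {"xyz":[0,0,0],"turn":[0,0,0]}

```text
clock: 8.8
eef_pos: [501.9, 229.8, 256.0]
eef_rot: [3.141, 0.734, 3.055]
wrist_force: [-0.9, 0.2, -3.8]
finger_gap: 29.8
```

```bash
python3 - <<'E'
from h import *
np.set_printoptions(precision=3,suppress=True)
s=read_state();print(s["eef_pos"],s["eef_rot"],s["joints"],s["wrist_force"],s["moment"])
print(Ro.from_euler('xyz',s["eef_rot"]).as_matrix())
for n in ("side","scene"):
    c=camera(n);cv2.imwrite(f"pics/{n}5.png",c["color"][:,:,::-1])
E
```

```text
[501.85  229.801 256.009] [3.141 0.734 3.055] [ 0.55   0.009  1.923 -0.668  0.697 -0.524] [-0.918  0.202 -3.764] [0.093 0.82  0.056]
[[-0.74   0.086  0.667]
 [ 0.064  0.996 -0.057]
 [-0.67   0.    -0.743]]
```

View pics/side5.png

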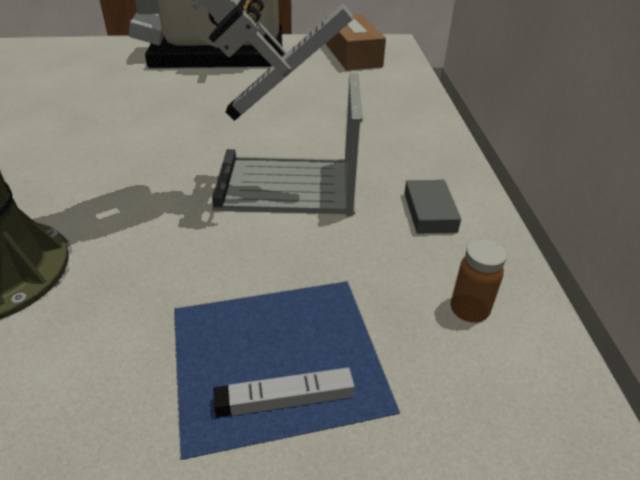

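View pics/scene5.png

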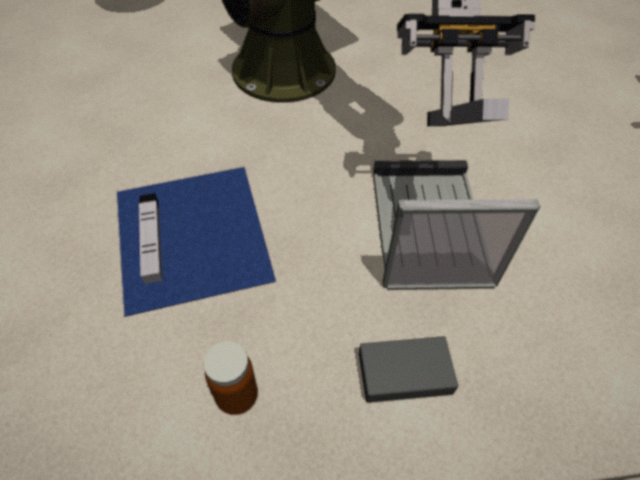

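The side view shows the rail tilted in the grip, foot at about (235,110) and head at (347,14). I'll check those against the predicted pose.

```bash
python3 - <<'E'
from h import *
np.set_printoptions(precision=1,suppress=True)
s=read_state();R=Ro.from_euler('xyz',s["eef_rot"]).as_matrix()
rx,rz=-R[:,0],-R[:,2];ry=np.cross(rz,rx);m=s["eef_pos"]-1*rz
c=camera("side");P=[];N=[]
for sx in(-140,140):
  for sy in(-15,15):
    for sz in(-12,12): P.append(m+sx*rx+sy*ry+sz*rz)
q=proj(c,P);print(q)
im=c["color"][:,:,::-1].copy();im=cv2.resize(im[0:220,200:380],None,fx=4,fy=4,interpolation=cv2.INTER_CUBIC)
for p in q: cv2.circle(im,tuple(int(v) for v in (p-[200,0]+.5)*4),3,(0,0,255),1)
cv2.imwrite("pics/ov5.png",im[:600])
E
```

```text
[[234.3 120.7]
 [224.7 111.6]
 [236.6 113.2]
 [227.3 104.3]
 [353.   19.1]
 [343.6   7.4]
 [352.5  13.4]
 [343.3   2. ]]
```

View pics/ov5.png

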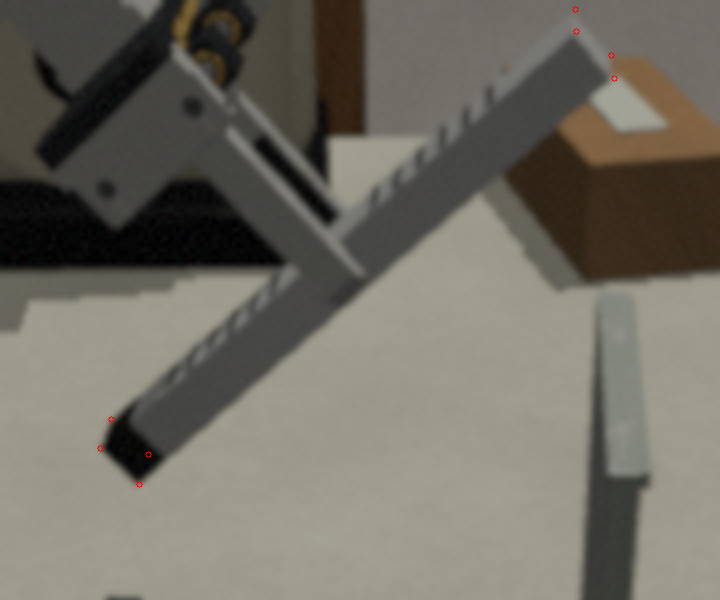

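The prediction matches the picture within 1–2 px, so the rail has not slipped. I'll descend to just above the tray.

Call:
arm_command:
  deltas:
    - {"xyz":[0,0,-0.015],"turn":[0,0,0]}
    - {"xyz":[0,0,-0.025],"turn":[0,0,0]}
    - {"xyz":[0,0,-0.025],"turn":[0,0,0]}
    - {"xyz":[0,0,-0.025],"turn":[0,0,0]}
    - {"xyz":[0,0,-0.02],"turn":[0,0,0]}
    - {"xyz":[0,0,-0.015],"turn":[0,0,0]}
    - {"xyz":[0,0,-0.01],"turn":[0,0,0]}
    - {"xyz":[0,0,0],"turn":[0,0,0]}
    - {"xyz":[0,0,0],"turn":[0,0,0]}
    - {"xyz":[0,0,0],"turn":[0,0,0]}

```text
clock: 10.2
eef_pos: [502.5, 230.2, 124.7]
eef_rot: [3.14, 0.729, 3.055]
wrist_force: [0.4, -0.4, -3.3]
finger_gap: 29.5
```

```bash
cat > ov.py <<'E'
from h import *
import sys
np.set_printoptions(precision=2,suppress=True)
def run(tag):
    s=read_state();R=Ro.from_euler('xyz',s["eef_rot"]).as_matrix()
    rx,rz=-R[:,0],-R[:,2];ry=np.cross(rz,rx);m=s["eef_pos"]-1*rz
    O=np.array([502.5,229.5,0]);Z=Ro.from_euler('z',-.085).as_matrix()
    print("clock",s["clock"],"tcp",s["eef_pos"],"F",s["wrist_force"],"M",s["moment"],"gap",s["finger_gap"],"tilt",np.arcsin(rx[2]))
    print("mid/foot/head in stand",(m-O)@Z,(m-140*rx-O)@Z,(m+140*rx-O)@Z)
    P=[m+sx*rx+sy*ry+sz*rz for sx in(-140,140) for sy in(-15,15) for sz in(-12,12)]
    out=[]
    for n,(x,y) in dict(side=(200,50),scene=(365,120)).items():
        c=camera(n);im=cv2.resize(c["color"][y:y+170,x:x+180,::-1],None,fx=3.5 if n=="side" else 3.5,fy=3.5,interpolation=cv2.INTER_CUBIC).copy()
        if tag[-1]=="o":
            for p in proj(c,P): cv2.circle(im,tuple(int(v) for v in (p-[x,y]+.5)*3.5),3,(0,0,255),1)
        cv2.imwrite(f"pics/{n}_{tag}.png",im)
run(sys.argv[1])
E
python3 ov.py 6o
```

```text
clock 10.2 tcp [502.48 230.24 124.73] F [ 0.42 -0.35 -3.26] M [ 0.07  0.77 -0.01] gap 29.503722204491872 tilt 0.7289682307425132
mid/foot/head in stand [  0.58   0.74 123.98] [-103.84    0.86   30.73] [105.     0.61 217.24]
```

View pics/side_6o.png

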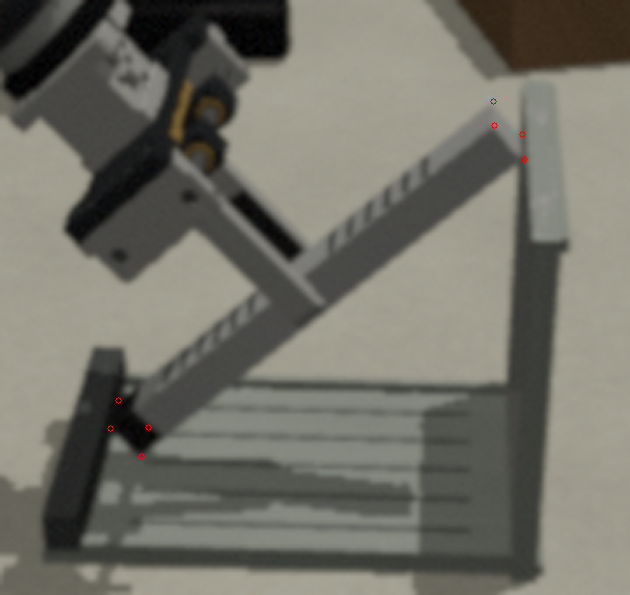

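View pics/scene_6o.png

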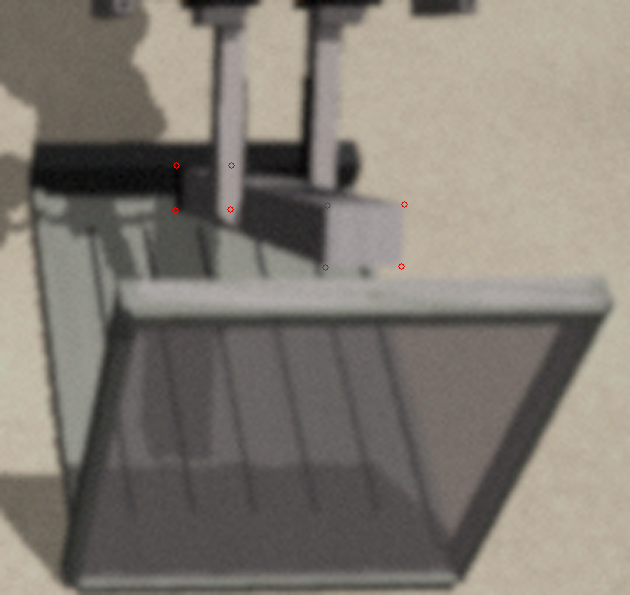

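The foot is over the tray just inside the stop and the head is just clear of the panel (side view: foot corner (141,452), head corner about (522,160)). I'll lower it gently.

Call:
arm_command:
  deltas:
    - {"xyz":[0,0,-0.004],"turn":[0,0,0]}
    - {"xyz":[0,0,-0.003],"turn":[0,0,0]}
    - {"xyz":[0,0,-0.003],"turn":[0,0,0]}
    - {"xyz":[0,0,-0.001],"turn":[0,0,0]}
    - {"xyz":[0,0,0],"turn":[0,0,0]}
    - {"xyz":[0,0,0],"turn":[0,0,0]}

```text
clock: 11.05
eef_pos: [503.3, 230.5, 117.6]
eef_rot: [3.141, 0.719, 3.056]
wrist_force: [-0.5, 0.4, -4.0]
finger_gap: 29.8
```

Call:
arm_command:
  deltas:
    - {"xyz":[0,0,-0.001],"turn":[0,0,0]}
    - {"xyz":[0,0,0],"turn":[0,0,0]}
    - {"xyz":[0,0,0],"turn":[0,0,0]}

```text
clock: 11.42
eef_pos: [503.3, 230.5, 117.0]
eef_rot: [3.141, 0.719, 3.056]
wrist_force: [0.3, 0.0, -3.3]
finger_gap: 29.3
```

The arm is not fully following the command: z, pitch and x have drifted with no contact force. I'll check the joints.

```bash
python3 ov.py 7o; python3 -c "
from h import *
print(read_state()['joints'].round(3),read_state()['effort'].round(1))"
```

```text
clock 11.425 tcp [503.33 230.5  116.99] F [ 0.27  0.01 -3.3 ] M [ 0.15  0.78 -0.03] gap 29.34680503882832 tilt 0.7185545071367965
mid/foot/head in stand [  1.4    1.06 116.24] [-103.99    1.15   24.07] [106.78   0.98 208.4 ]
[ 0.545  0.233  2.044 -1.04   0.466 -0.078] [  0.  -43.6 -29.3  -1.1  -0.2  -0. ]
```

j4 sits at its -1.04 limit. Easing the tilt towards 38° brings it back, which is the direction I need anyway. I'll combine a small pull-back, an easing of the tilt and a lowering.

Call:
arm_command:
  deltas:
    - {"xyz":[-0.001,0.0,0],"turn":[0.0006,0.007,0]}
    - {"xyz":[-0.001,0,-0.001],"turn":[0.0006,0.007,0]}
    - {"xyz":[-0.001,0,-0.001],"turn":[0.0006,0.006,0]}
    - {"xyz":[0,0,-0.001],"turn":[0,0,0]}
    - {"xyz":[0,0,-0.001],"turn":[0,0,0]}
    - {"xyz":[0,0,0],"turn":[0,0,0]}
    - {"xyz":[0,0,0],"turn":[0,0,0]}

```text
clock: 12.4
eef_pos: [500.3, 230.5, 113.0]
eef_rot: [3.141, 0.699, 3.056]
wrist_force: [-0.3, 0.2, -3.8]
finger_gap: 29.7
```

```bash
python3 ov.py 8o; python3 -c "
from h import *
print(read_state()['joints'].round(3),read_state()['effort'].round(1))"
```

```text
clock 12.4 tcp [500.34 230.52 113.01] F [-0.31  0.17 -3.84] M [0.06 0.77 0.01] gap 29.69866289685331 tilt 0.6985332723356503
mid/foot/head in stand [ -1.6    0.83 112.24] [-108.81    0.92   22.21] [105.61   0.75 202.28]
[ 0.544  0.235  2.043 -0.998  0.466 -0.117] [  0.  -43.6 -29.2  -1.   -0.3  -0. ]
```

View pics/side_8o.png

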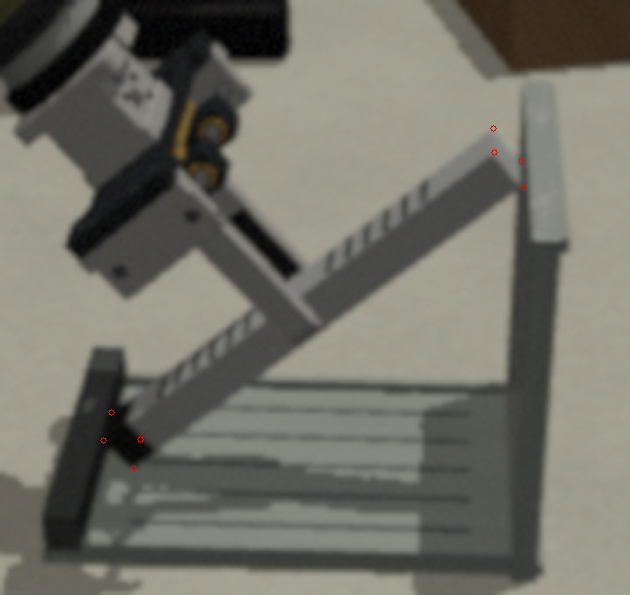

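The foot is about 5 mm above the tray and both ends are near their stops. I'll keep lowering with a small tilt reduction.

Call:
arm_command:
  deltas:
    - {"xyz":[0.0005,0,-0.001],"turn":[0.0004,0.004,0]}
    - {"xyz":[0.0005,0,-0.001],"turn":[0.0004,0.004,0]}
    - {"xyz":[0,0,-0.001],"turn":[0.0004,0.004,0]}
    - {"xyz":[0,0,-0.001],"turn":[0,0,0]}
    - {"xyz":[0,0,-0.001],"turn":[0,0,0]}
    - {"xyz":[0,0,0],"turn":[0,0,0]}
    - {"xyz":[0,0,0],"turn":[0,0,0]}

```text
clock: 13.38
eef_pos: [501.3, 230.5, 108.0]
eef_rot: [3.14, 0.686, 3.056]
wrist_force: [-0.4, -0.5, -4.2]
finger_gap: 29.6
```

Call:
arm_command:
  deltas:
    - {"xyz":[0,0,-0.001],"turn":[0,0,0]}
    - {"xyz":[0,0,0],"turn":[0,0,0]}
    - {"xyz":[0,0,0],"turn":[0,0,0]}

```text
clock: 13.75
eef_pos: [501.3, 230.5, 107.0]
eef_rot: [3.14, 0.686, 3.056]
wrist_force: [-0.2, -0.3, -4.5]
finger_gap: 30.1
```

Call:
arm_command:
  deltas:
    - {"xyz":[0,0,-0.001],"turn":[0.0004,0.004,0]}
    - {"xyz":[0,0,-0.001],"turn":[0,0,0]}
    - {"xyz":[0,0,0],"turn":[0,0,0]}
    - {"xyz":[0,0,0],"turn":[0,0,0]}

```text
clock: 14.25
eef_pos: [501.8, 230.7, 105.6]
eef_rot: [3.14, 0.684, 3.055]
wrist_force: [2.8, -1.6, 5.2]
finger_gap: 29.9
```

```bash
python3 ov.py 9o
```

```text
clock 14.25 tcp [501.77 230.66 105.61] F [ 2.83 -1.59  5.16] M [-0.13 -0.36 -0.04] gap 29.943582600721545 tilt 0.6835479762408956
mid/foot/head in stand [ -0.19   1.09 104.84] [-108.74    1.24   16.42] [108.35   0.94 193.25]
```

View pics/side_9o.png

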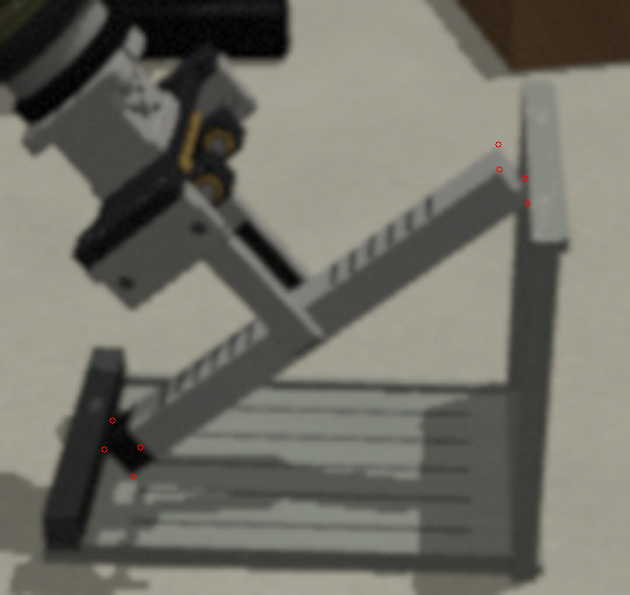

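View pics/scene_9o.png

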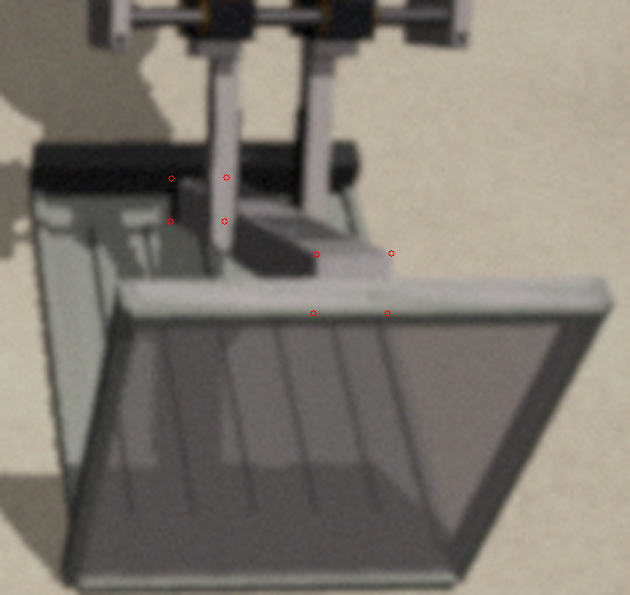

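Contact at the tray is about 9 N up. The foot looks 2–4 mm off the stop, so I'll ease it back towards the stop in small steps.

Call:
arm_command:
  deltas:
    - {"xyz":[-0.001,0.0001,0],"turn":[0,0,0]}
    - {"xyz":[-0.001,0.0001,0],"turn":[0,0,0]}
    - {"xyz":[0,0,0],"turn":[0,0,0]}
    - {"xyz":[0,0,0],"turn":[0,0,0]}

```text
clock: 14.85
eef_pos: [499.8, 230.9, 105.6]
eef_rot: [3.139, 0.684, 3.055]
wrist_force: [5.3, -0.2, 4.8]
finger_gap: 29.4
```

Call:
arm_command:
  deltas:
    - {"xyz":[-0.001,0.0001,0],"turn":[0,0,0]}
    - {"xyz":[0,0,0],"turn":[0,0,0]}
    - {"xyz":[0,0,0],"turn":[0,0,0]}

```text
clock: 15.22
eef_pos: [499.2, 231.1, 106.0]
eef_rot: [3.139, 0.684, 3.055]
wrist_force: [8.0, -0.2, 5.2]
finger_gap: 29.4
```

```bash
python3 ov.py 10;python3 -c "
from h import *
print(read_state()['joints'].round(3))"
```

```text
clock 15.225 tcp [499.2  231.1  105.96] F [ 8.01 -0.24  5.19] M [-0.22 -1.2  -0.03] gap 29.424911377834434 tilt 0.6843407793098301
mid/foot/head in stand [ -2.79   1.31 105.18] [-111.26    1.46   16.68] [105.69   1.16 193.69]
[ 0.542  0.247  2.042 -0.984  0.46  -0.126]
```

View pics/side_10.png

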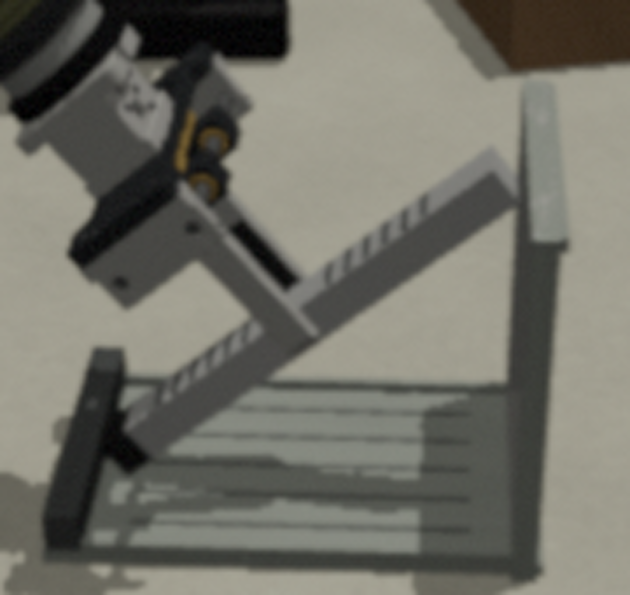

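The foot is now against the stop (Fx is about +8 N). I'll pivot about the foot to lay the head onto the panel.

Call:
arm_command:
  deltas:
    - {"xyz":[0.0006,-0.0001,-0.0008],"turn":[0.0006,0.007,0]}
    - {"xyz":[0.0006,0,-0.0008],"turn":[0.0006,0.007,0]}
    - {"xyz":[0,0,0],"turn":[0,0,0]}
    - {"xyz":[0,0,0],"turn":[0,0,0]}

```text
clock: 15.82
eef_pos: [500.5, 231.0, 104.4]
eef_rot: [3.139, 0.67, 3.055]
wrist_force: [8.0, -1.4, 5.5]
finger_gap: 29.6
```

Call:
arm_command:
  deltas:
    - {"xyz":[0.0006,-0.0001,-0.0008],"turn":[0.0006,0.007,0]}
    - {"xyz":[0,0,0],"turn":[0,0,0]}
    - {"xyz":[0,0,0],"turn":[0,0,0]}

```text
clock: 16.2
eef_pos: [500.9, 231.0, 103.9]
eef_rot: [3.139, 0.664, 3.055]
wrist_force: [-0.8, -1.5, 13.1]
finger_gap: 29.9
```

```bash
python3 ov.py 11;python3 -c "
from h import *
print(read_state()['joints'].round(3))"
```

```text
clock 16.2 tcp [500.86 230.98 103.95] F [-0.83 -1.48 13.11] M [-0.43 -1.04 -0.18] gap 29.864259249084718 tilt 0.6637264510880035
mid/foot/head in stand [ -1.14   1.34 103.16] [-111.42    1.49   16.91] [109.14   1.18 189.41]
[ 0.533  0.253  2.03  -0.926  0.461 -0.187]
```

View pics/side_11.png

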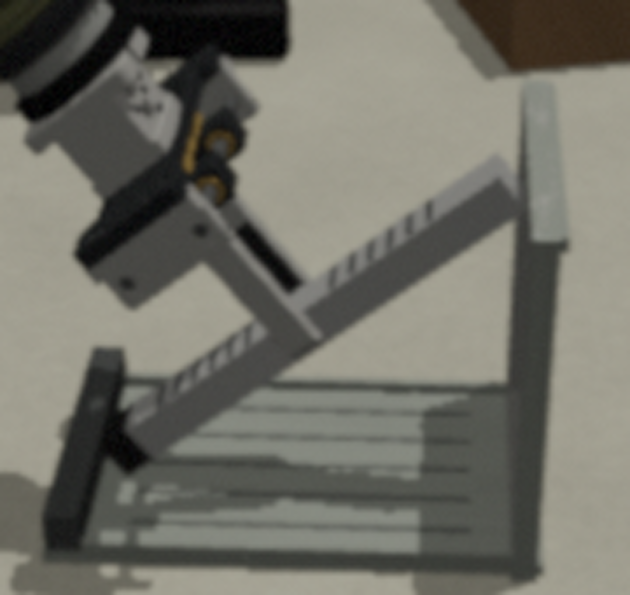

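Fx dropped from 8 to about -1 N and Fz rose, so the panel now carries the head and both ends are touching. I'll soften the grip, then open.

Call:
arm_command:
  deltas:
    - {"xyz":[0,0,0],"turn":[0,0,0]}
    - {"xyz":[0,0,0],"turn":[0,0,0]}
    - {"xyz":[0,0,0],"turn":[0,0,0]}
    - {"xyz":[0,0,0],"turn":[0,0,0]}
  force: 4

```text
clock: 16.8
eef_pos: [500.5, 231.0, 103.3]
eef_rot: [3.139, 0.663, 3.055]
wrist_force: [0.4, -1.1, 6.6]
finger_gap: 30.0
```

Call:
arm_command:
  deltas:
    - {"xyz":[0,0,0],"turn":[0,0,0]}
    - {"xyz":[0,0,0],"turn":[0,0,0]}
    - {"xyz":[0,0,0],"turn":[0,0,0]}
    - {"xyz":[0,0,0],"turn":[0,0,0]}
    - {"xyz":[0,0,0],"turn":[0,0,0]}
    - {"xyz":[0,0,0],"turn":[0,0,0]}
  gripper: 0.4

```text
clock: 17.55
eef_pos: [500.1, 230.6, 102.6]
eef_rot: [3.14, 0.661, 3.056]
wrist_force: [0.1, -0.6, -0.3]
finger_gap: 56.4
```

```bash
python3 ov.py 12
```

```text
clock 17.55 tcp [500.12 230.62 102.6 ] F [ 0.07 -0.64 -0.31] M [ 0.05  0.28 -0.  ] gap 56.37063009133299 tilt 0.661331410314479
mid/foot/head in stand [ -1.85   0.92 101.81] [-112.33    1.03   15.82] [108.64   0.8  187.79]
```

View pics/side_12.png

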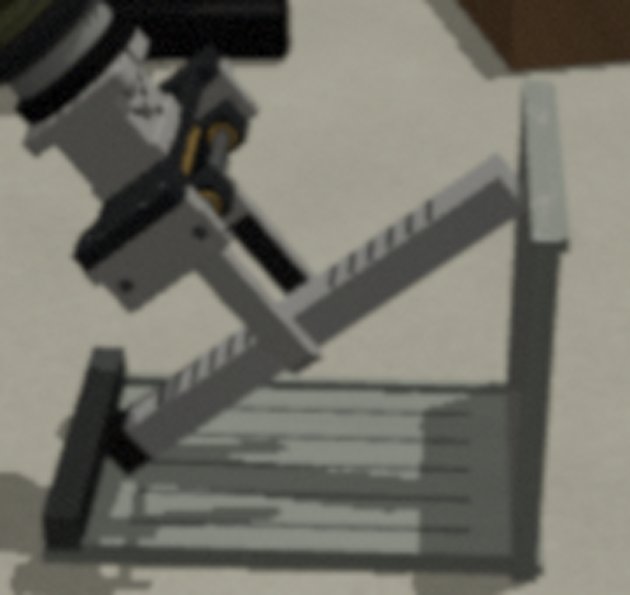

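View pics/scene_12.png

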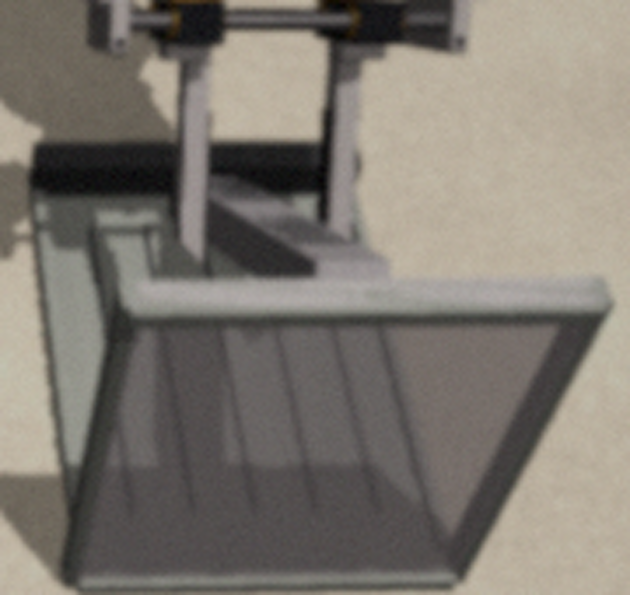

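The rail stands by itself in the same place with the fingers clear on both sides. I'll retreat along the tool axis.

Call:
arm_command:
  deltas:
    - {"xyz":[-0.003,0.0003,0.004],"turn":[0,0,0]}
    - {"xyz":[-0.0061,0.0005,0.0079],"turn":[0,0,0]}
    - {"xyz":[-0.0061,0.0005,0.0079],"turn":[0,0,0]}
    - {"xyz":[-0.0122,0.001,0.0158],"turn":[0,0,0]}
    - {"xyz":[-0.0122,0.001,0.0158],"turn":[0,0,0]}
    - {"xyz":[-0.0122,0.001,0.0158],"turn":[0,0,0]}
    - {"xyz":[-0.0122,0.001,0.0158],"turn":[0,0,0]}
    - {"xyz":[0,0,0.02],"turn":[0,0,0]}
    - {"xyz":[0,0,0.02],"turn":[0,0,0]}
    - {"xyz":[0,0,0],"turn":[0,0,0]}
    - {"xyz":[0,0,0],"turn":[0,0,0]}

```text
clock: 19.02
eef_pos: [435.8, 235.8, 225.0]
eef_rot: [3.141, 0.661, 3.056]
wrist_force: [0.5, -0.4, -0.1]
finger_gap: 56.6
```

```bash
python3 - <<'E'
from h import *
np.set_printoptions(precision=1,suppress=True)
s=read_state();print(s["clock"],s["eef_pos"],s["wrist_force"])
for n in("side","scene"):
    c=camera(n);cv2.imwrite(f"pics/{n}13.png",c["color"][:,:,::-1])
    x,y=(200,50) if n=="side" else (365,120)
    im=cv2.resize(c["color"][y:y+170,x:x+180,::-1],None,fx=3.5,fy=3.5,interpolation=cv2.INTER_CUBIC).copy()
    a=.665;O=np.array([502.5,229.5,0]);Z=Ro.from_euler('z',-.085).as_matrix()
    rx=Z@[np.cos(a),0,np.sin(a)];rz=Z@[-np.sin(a),0,np.cos(a)];ry=Z@[0,1,0];m=O+Z@[0,1,103.9]
    P=[m+sx*rx+sy*ry+sz*rz for sx in(-140,140) for sy in(-15,15) for sz in(-12,12)]
    for p in proj(c,P): cv2.circle(im,tuple(int(v) for v in (p-[x,y]+.5)*3.5),3,(0,0,255),1)
    cv2.imwrite(f"pics/{n}13c.png",im)
E
```

```text
19.025 [435.8 235.8 225. ] [ 0.5 -0.4 -0.1]
```

View pics/side13c.png

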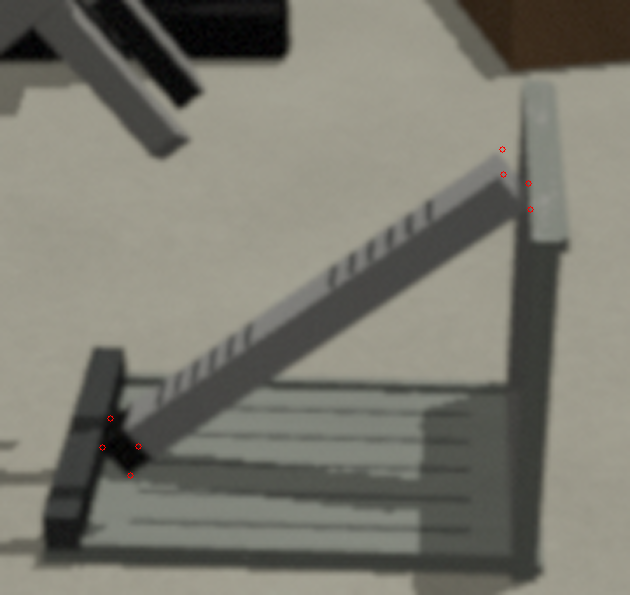

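View pics/scene13.png

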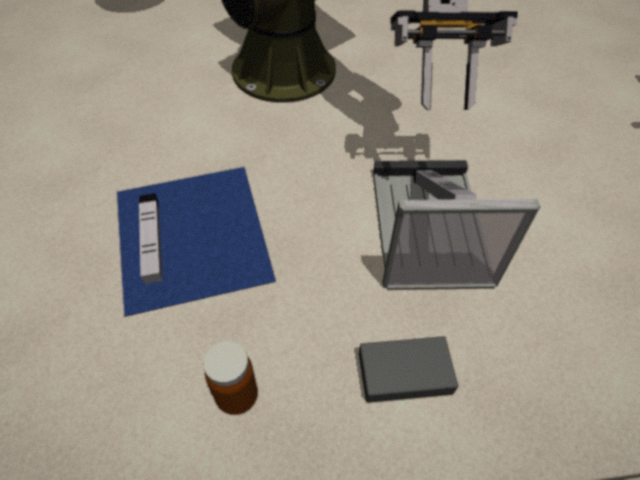

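View pics/scene13c.png

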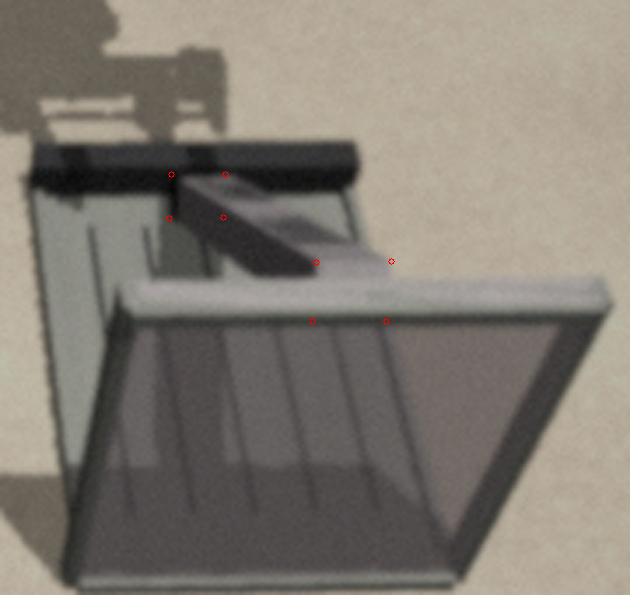

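The rail stands leaning by itself, and the short rail, jar and box look unmoved. In the side view the foot appears about 3 px to the right of the ideal spot, so I'll measure its gap to the stop.

```bash
python3 - <<'E'
from h import *
ims=[cv2.imread("pics/side13.png")[140:200,205:275],cv2.imread("pics/scene13.png")[150:210,400:470]]
a=[cv2.convertScaleAbs(cv2.resize(i,None,fx=8,fy=8,interpolation=cv2.INTER_CUBIC),alpha=1.8,beta=10) for i in ims]
cv2.imwrite("pics/z1.png",a[0]);cv2.imwrite("pics/z2.png",a[1])
i=cv2.imread("pics/side13.png")[75:135,320:390]
cv2.imwrite("pics/z3.png",cv2.convertScaleAbs(cv2.resize(i,None,fx=8,fy=8,interpolation=cv2.INTER_CUBIC),alpha=1.5))
E
```

```text
(no output)
```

View pics/z1.png

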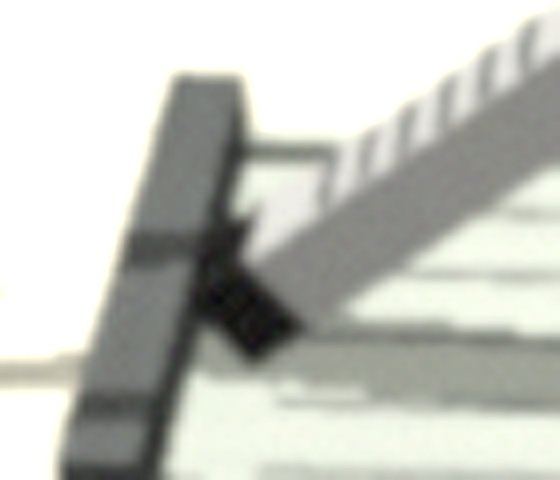

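View pics/z2.png

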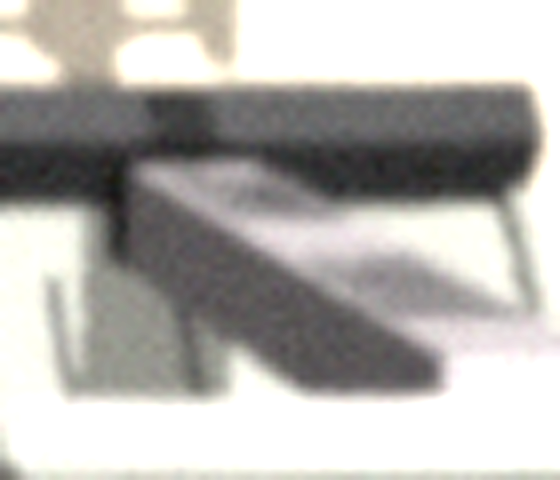

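View pics/z3.png

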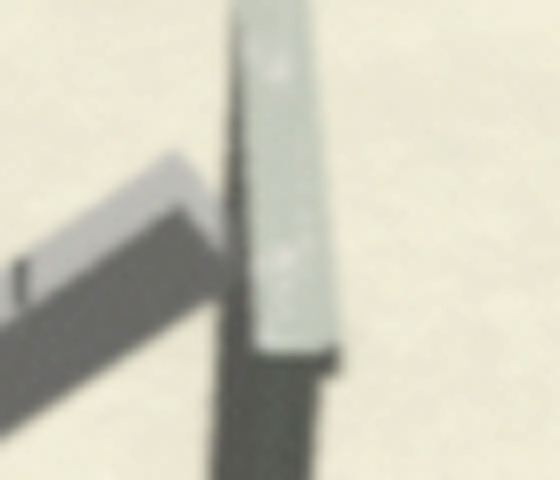

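```bash
python3 - <<'E'
from h import *
np.set_printoptions(precision=1,suppress=True)
c=camera("side");O=np.array([502.5,229.5,0]);Z=Ro.from_euler('z',-.085).as_matrix()
f=lambda a,o:(np.array(a)+.5)/8-.5+o
px=np.r_[f([(258,362),(300,325),(250,262),(200,295)],[205,140]),f([(180,207),(230,270)],[320,75])]
o,D=rays(c,px);o=(o-O)@Z;D=D@Z
for y in(-14,-20,-8):
    print(y,(o+D*((y-o[1])/D[:,1])[:,None])[:,[0,2]])
# stop inner top edge and panel inner edge via known planes: near end of stop z32
# scene: floor-level y of foot: cap left edge bottom
s=camera("scene")
print("scene foot near-bottom (118,258)",(onz(s,f([(118,258)],[400,150]),8)-O)@Z, "top-left (130,165) z27",(onz(s,f([(130,165)],[400,150]),27)-O)@Z)
E
```

```text
-14 [[-102.9    9.4]
 [ -91.4   20.9]
 [-102.5   39.2]
 [-115.8   29.1]
 [ 100.7  197.5]
 [ 112.7  182.5]]
-20 [[-101.7   13.5]
 [ -90.3   24.9]
 [-101.3   43.1]
 [-114.5   33.1]
 [ 100.5  200.3]
 [ 112.4  185.5]]
-8 [[-104.     5.3]
 [ -92.5   16.9]
 [-103.6   35.3]
 [-117.    25.1]
 [ 101.   194.7]
 [ 113.   179.6]]
scene foot near-bottom (118,258) [[-103.1  -11.4    8. ]] top-left (130,165) z27 [[-115.6   -9.9   27. ]]
```

Measured in the stand frame, in mm:

| Point | Measured | Ideal |
|---|---|---|
| Foot bottom corner, x | -103 | -102.7 |
| Foot bottom corner, z | about 8 | 8 |
| Foot top corner, x | about -116 | -117.5 |
| Head bottom corner | (113, 182) | (117.5, 181) |

The rail lies about 4 mm off the middle line. All of this is within tolerance, so I'm handing in.

```bash
python3 - <<'E'
from cell import *
print(sign_off(), read_state()["clock"])
E
```

```text
the job is handed in; nothing more can be done
the job is handed in; nothing more can be done
```

The long rail is leaning in the draining stand and released, and the job was handed in at about 19 s of the 48 s limit. I gripped the rail at its middle and carried it over tilted. I lowered it until the tray took about 9 N, eased the foot back to the stop (about 8 N), and pivoted the head onto the panel. I opened the fingers only after the forces showed contact at both ends.

**Last checks:** After release the wrist force went to about zero, and the pictures before and after the retreat show the rail in the same place.
- **Foot:** its bottom corner is on the tray, 0–2 mm from touching the stop.
- **Head:** it is within about 5 mm of the panel by camera. The frame partly hides that corner, but the drop in force while pivoting indicated contact.
- **Lean and centring:** the rail leans at about 38° and lies about 4 mm off the middle line.
- **Other objects:** the short rail, the jar and the slide box look unmoved in the last scene picture.

**What disagreed:**
- Joint 4 reached its -1.04 rad limit during the descent and the pose drifted slightly. Easing the tilt brought it back.
- The rail's angle worked out from the tool pose was about 0.01–0.02 rad steeper than the cameras showed.

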